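# Snap the engraver cover shut and start it

### The arm

A 6-joint arm with a two-finger parallel gripper is mounted at the origin on a cart in front of the work surface, level with it; the furniture and walls round the work are solid. World frame = base frame: x ahead of the robot, y to its left, z up, the work surface at z = 0. Lengths are in mm, angles in degrees, forces in N, time in s.
With the tool pointing down it reaches from about 350 to 850 mm from the base axis. Payload 8.1 kg.
Tool frame: the origin (TCP) lies on the centre line of the jaws, within the pads' length; the fingertips stand 14 mm ahead of it and the grasp point (between the pads) lies 5 mm behind it; z points along the fingers, y is the line along which they close (so a half turn about z gives the same grasp; the last joint's range is limited). The gripper opens to 85 mm and grips with 20 to 120 N. Pads are 22 mm wide; open, the fingers measure 114 mm over their backs; the gripper's body (76 mm by 85 mm) begins 54 mm behind the grasp point. The pads swing forward as they close: fully open they stand 13 mm farther back than shut.
Start: joints at [-71.757, 7.471, 85.268, -0, 87.261, -4.893], TCP at [235.769, -551.741, 210.692] pointing down, gripper open.
Joint ranges: [-169.43, 169.43], [-51.17, 129.36], [1.28, 143.12], [-76.62, 256.62], [0, 156.53], [-152.29, 152.29]. Speed limits (degrees/s): [136.94, 136.94, 159.86, 180, 180, 180].

### API

Orientations are given as [roll, pitch, yaw] about the fixed x, y, z axes, in that order (R = Rz(yaw) Ry(pitch) Rx(roll)).
In Python, from bench import sense, snapshot, camera_info, hand_in gives the robot as it stands. The module is installed in compiled form; this text tells all that it offers.
- The arm moves only by the tool apply_moves, never from a script. Its argument "deltas" is a list of rows, each a list of 7 numbers: the shift along the tool's x, y, z scaled (see below), then the turn, a rotation vector about the tool's x, y, z scaled (see below), then the opening, from 0 (shut) to 1 (fully open). In form: [[dx, dy, dz, ax, ay, az, claw], ...]. A call has 1 to 8 rows; each row shifts and turns the commanded pose from where the row before left it, along the tool's axes as they then stand; what a row does not reach is not made up. The controller multiplies each number of a shift by 0.03 m and each number of a turn by 0.08 rad. A row lasts 1/8 s, in which the tool goes at most 62.5 mm and 10.7 degrees, less where a joint would pass 70% of its speed; a pose out of reach is approached as far as the arm can. A call with a number of a shift or a turn outside -1 to 1 is refused whole. A call with a gripper value outside its range is refused whole. The fingers move at their own pace and stop on an object; "grip_force" is the grip in N (left out, the last holds). Time passes only in rows, so rows that do not move let the fingers close. It gives the time, the measured TCP pose, the force, the opening and the grip force at its end, in the units of the state.
- sense(): the state, without advancing time (a new reading comes with each control period).
- snapshot(name): name is "side" or "top"; returns the picture (420x560x3 uint8, red, green, blue); there is no depth.
- camera_info(name): a dict with "vertical_fov" (degrees; the focal length in pixels is half the picture's height over the tangent of half this angle, whatever the lens; pixels are square), "cx", "cy" (the principal point, pixels), "k1" (the pictures are not rectified: a ray, as slopes to the right and down, at radius r is drawn at 1 + k1 r^2 times it, then the intrinsics apply), "origin" and "rotation" of the camera in the world. Camera axes: x right, y up, looking along -z (the intrinsics and any distortion apply to the point x, -y, -z); pixel columns grow to the right and rows downward; lengths in mm; the calibration is good to about 2 mm. A picture is of the moment at which its call begins. camera_info takes no time and is no camera call.
- hand_in(): hands the job in; it is judged then, once.
The state is a dict: "time": time; "joint_pos": joint angles; "qd": joint speeds; "joint_efforts": joint torques, N m; "tool_pos": TCP position; "tcp_rot": TCP orientation; "ft_force": force on the tool from outside, world axes, zero at the start; "wrist_torque": the same for the moment, N m; "finger_gap": finger opening in mm; "grip_force": force on a finger pad.
Only numpy, scipy, OpenCV 4.12 (cv2) and the standard library are available. Lean on these libraries where they do the work, as an engineer would, in place of code of your own. Each camera call takes 0.05 s, during which the arm holds its last target. There are 200 camera calls.

### The job

Engrave the hardness test block: lay it flat on the black pad of the engraving machine, wholly inside the pad's rim. Then swing the blue cover down and press it until its catch snaps and holds it shut, and only then press the yellow key and after it the green key on the control box, each fully down and let go again; never press the red key, and leave the other things on the bench where they are.

Things in the scene. Friction and masses are not known exactly. Their poses are not given: they have to be found in the camera images.
- hardness_block: Round grey steel hardness test block, a loose flat disc 60 mm in diameter and 12 mm high; origin at the centre of its underside, z up through its thickness.
- engraver: Small grey bench engraving machine, fixed; base 170 (x) x 196 (y) mm, deck 35 mm high; origin at the centre of its underside, x from its front (catch side) to its rear (hinge side). A rail with the engraving head crosses the deck at x = +57 mm, up to 65 mm above the bench. Catch housing at the middle of the front edge: x = -102 to -84 mm, 64 mm wide, 56 mm high.
- pad (a point): Centre of the top of the square black rubber pad on the deck, 84 x 84 mm inside its aluminium rim; the rim is 4 mm wide and stands 2 mm above the pad. The point lies at (-22, 0, 37) mm in the engraver's frame.
- cover_hinge (a point): Middle of the cover's hinge line, at (75, 0, 40) mm in the engraver's frame; axes as the engraver's, the hinge runs along y.
- cover (a joint): Angle of the blue hood with amber window, 150 mm from hinge to front, 182 wide; shut, its skirt reaches from 2 mm below to 36 mm above the hinge line. 0 = shut, 1.4 to 1.6 rad = standing open. Its front meets a spring catch at about 0.08 rad; pressed past it (about 13 N at the tab) it snaps to 0 and is held. Not pressed home, it stays ajar or springs open.
- cover_tab (a point): Centre of the top (outer) face of the black tab in the middle of the cover's front edge; it moves with the cover. The tab is 70 mm wide and 8 mm thick and stands out 22 mm from the cover. With the cover shut the point lies at (-160, 0, 36) mm from cover_hinge; the outer face of the whole cover lies in the same plane.
- control_box: Grey control box, fixed, 80 (x) x 160 (y) x 35 mm, with a black panel and three round spring keys in a row along its y, 48 mm apart; origin at the centre of its underside. Which key is where varies.
- yellow_key_top (a point): Centre of the top of the yellow key, 30 mm in diameter.
- green_key_top (a point): Centre of the top of the green key, 30 mm in diameter.
- red_key_top (a point): Centre of the top of the red key, 30 mm in diameter.
- yellow_key (a joint): Travel of the yellow key: 0 = up, 0.006 m = fully down (5 N).
- green_key (a joint): Travel of the green key: 0 = up, 0.006 m = fully down (5 N).
- red_key (a joint): Travel of the red key: 0 = up, 0.006 m = fully down (5 N).
- micrometer: Bystander: outside micrometer, 45 x 142 x 17 mm.
- marker_a: Bystander: red and white marker pen, 135 mm long.
- turned_part_0: Bystander: upright turned steel part, 24 mm in diameter, 62 mm high.
- tweezers: Bystander: steel tweezers, 118 mm long.
There are look-alikes about, which are no part of the job. What is shaped like the hardness_block but brown or purple is not meant.

How it is judged:
By the outcome, as a careful person would: the job done as asked, in the order asked, and still so for the second after the job is handed in, with the robot touching nothing.
It also fails if it takes over 58 s, if anything falls off the work surface, if the arm or the gripper's body presses on something with over 40 N, if the wrist force passes 120 N, or if a joint passes its speed limit or range.

## Working session

There is one attempt and no reset: what is moved stays moved. The work goes in short steps, Python scripts to look and compute and a tool call to move; the robot and the scene stay as the last step left them, time stands still between calls to the robot, and variables do not carry over. Pictures are saved under pics/ and viewed, at most 10 in all, crops included, and the job is handed in when it is done.

Besides the shell and the picture viewer there is one more tool, called after "Emit:" by a JSON object that holds its "method" and its "body", one argument or row to a line. apply_moves: Moves the arm, as the interface text tells. Its arguments: {"type":"object","properties":{"deltas":{"type":"array"},"grip_force":{"type":"number"}},"required":["deltas"]}

```bash
mkdir -p pics; python3 - <<'E'
from bench import *
import cv2
for n in("side","top"):
    i=camera_info(n);print(n,i)
    im=snapshot(n);cv2.imwrite(f"pics/{n}0.png",im[:,:,::-1])
s=sense();print(s)
E
```

```text
side {'vertical_fov': 56.5303653910739, 'cx': 269.4588901333118, 'cy': 210.9879254116479, 'k1': -0.0017204728523812953, 'origin': array([-120.3188383 , 1121.5307862 ,  732.55243755]), 'rotation': array([  62.58989345,   -0.42703713, -145.42393302])}
top {'vertical_fov': 50.33188238659219, 'cx': 276.5104855375156, 'cy': 209.05323629007222, 'k1': 0.006041069367181159, 'origin': array([ 304.28224185,  105.38179035, 1231.04802244]), 'rotation': array([ 13.73090695,  -0.34610507, -89.17502315])}
{'time': 0.1, 'joint_pos': array([-7.17566661e+01,  7.51200613e+00,  8.53254416e+01,  2.01298490e-04,
        8.72617521e+01, -4.89221671e+00]), 'qd': array([ 0.08438202, -0.20655007,  0.03004386, -0.08024993,  0.01811623,
        0.04231298]), 'joint_efforts': array([ 2.08136320e-03, -5.70951784e+01, -5.01943839e+01, -1.79194844e-04,
        8.17164924e-03, -6.21701338e-05]), 'tool_pos': array([ 235.60159062, -551.20916781,  209.71357458]), 'tcp_rot': array([-1.79901179e+02, -8.66023080e-03,  2.31355333e+01]), 'ft_force': array([ 0.21129624, -0.21445498, -0.49376163]), 'wrist_torque': array([-0.00207283,  0.01697736, -0.00693545]), 'grip_force': 0.0, 'finger_gap': 85.39733768814884}
```

View pics/side0.png

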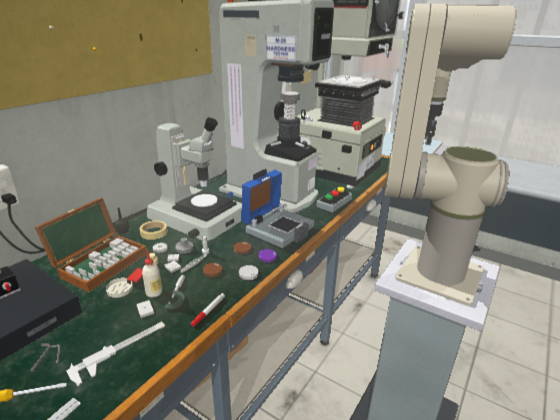

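View pics/top0.png

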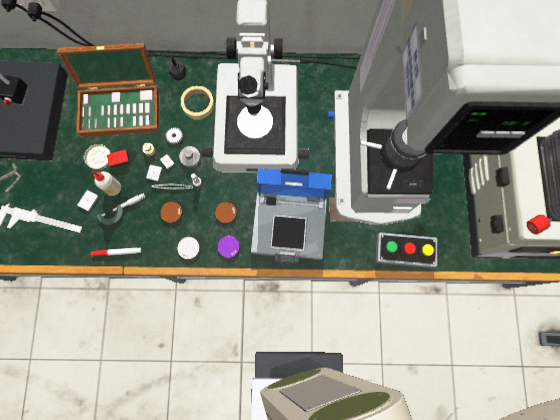

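The side view shows the grey disc at (248,272), the engraver pad at (285,225), the open blue cover at (262,195) and the keys at (335,193). In the top view the disc is at (189,247), the pad at (289,233), and the keys are green (392,247), red (410,248) and yellow (428,250).

```bash
cat > h.py <<'E'
import numpy as np,cv2
from bench import *
from scipy.spatial.transform import Rotation as Ro
def ray(n,uv):
    i=camera_info(n);f=210/np.tan(np.radians(i['vertical_fov']/2))
    d=np.array([(uv[0]-i['cx'])/f,(uv[1]-i['cy'])/f]);p=d.copy()
    for _ in range(9): p=d/(1+i['k1']*(p@p))
    v=Ro.from_euler('xyz',i['rotation'],degrees=True).apply([p[0],-p[1],-1])
    return i['origin'],v/np.linalg.norm(v)
def onz(n,uv,z):
    o,v=ray(n,uv);return o+v*(z-o[2])/v[2]
def tri(a,b):
    o1,v1=ray('top',a);o2,v2=ray('side',b)
    A=np.stack([v1,-v2],1);t=np.linalg.lstsq(A,o2-o1,rcond=None)[0]
    p,q=o1+t[0]*v1,o2+t[1]*v2
    return (p+q)/2,np.linalg.norm(p-q)
def blob(mask,near,rad=25,off=0):
    n,l,st,c=cv2.connectedComponentsWithStats(mask.astype(np.uint8))
    best=None
    for k in range(1,n):
        if np.hypot(*(c[k]-near))<rad and (best is None or st[k,4]>st[best,4]): best=k
    return c[best],st[best],l==best
E
python3 - <<'E'
from h import *
ims={n:cv2.imread(f'pics/{n}0.png') for n in('top','side')}
seeds={'disc':((189,247),(248,272)),'pad':((289,233),(285,225)),'green':((392,247),(327,197)),'red':((410,248),(335,193)),'yellow':((428,250),(341,189)),'blue':((293,183),(262,195)),'purple':((228,247),(267,256))}
out={}
for k,s in seeds.items():
    r=[]
    for n,c in zip(('top','side'),s):
        im=ims[n];h=cv2.cvtColor(im,cv2.COLOR_BGR2HSV);H,S,V=[h[:,:,j].astype(int) for j in range(3)]
        m={'disc':(S<60)&(V>110),'pad':(V<70)&(S<90),'green':(H>45)&(H<80)&(S>120)&(V>110),'red':((H<8)|(H>172))&(S>150)&(V>110),'yellow':(H>22)&(H<38)&(S>150)&(V>130),'blue':(H>100)&(H<125)&(S>140),'purple':(H>128)&(H<150)&(S>120)}[k]
        try:
            cc,st,_=blob(m,np.array(c),14);r.append(cc);print(k,n,cc.round(1),st)
        except Exception as e: print(k,n,'none')
    if len(r)==2: p,e=tri(*r);print('  ->',p.round(1),e.round(1))
c1=cv2.resize(ims['top'][160:275,160:450],None,fx=2.7,fy=2.7,interpolation=cv2.INTER_CUBIC)
c2=cv2.resize(ims['side'][160:290,225:365],None,fx=4.2,fy=4.2,interpolation=cv2.INTER_CUBIC)
cv2.imwrite('pics/c1.png',c1);cv2.imwrite('pics/c2.png',c2)
E
```

```text
disc top [187.7 247.3] [177 236  23  23 399]
disc side [248. 272.] [239 265  19  15 246]
  -> [490.  344.8   8.6] 1.7
pad top [288.3 232.3] [272 217  33  32 896]
pad side [284.8 224. ] [272 218  27  13 198]
  -> [531.2  69.5  38.9] 0.5
green top [391.3 246.1] [386 241  12  11  98]
green side [328.6 196.3] [326 194   6   5  24]
  -> [ 494.9 -204.5   54.5] 0.6
red top [409.4 247.8] [404 242  12  12 113]
red side [334.8 192.8] [332 191   7   5  29]
  -> [ 491.  -252.6   53.5] 1.1
yellow top [427.5 249.5] [422 244  12  12 115]
yellow side [340.4 188.9] [337 187   7   5  31]
  -> [ 487.6 -300.    54.6] 0.1
blue top [293.9 183. ] [ 257  169   75   31 1563]
blue side [259.6 197.7] [242 170  39  54 775]
  -> [650.7  58.3 107.1] 1.3
purple top [227.9 246.1] [218 236  22  22 357]
purple side [266.6 255.3] [259 250  18  12 164]
  -> [495.9 234.9   7.5] 0.2
```

View pics/c1.png

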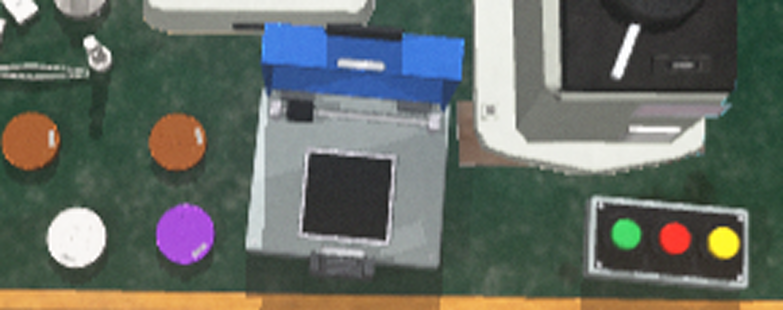

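View pics/c2.png

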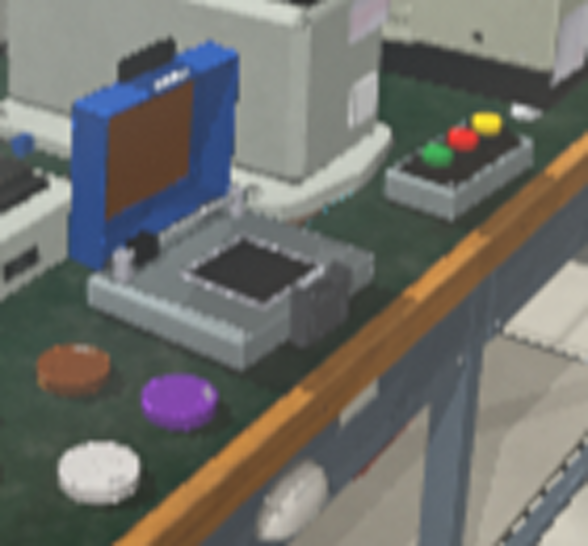

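The top crop shows the grey disc at crop (77,237), the pad at (348,195), tilted a few degrees, and the catch at the front. The keys run green, red, yellow from left to right. The side crop shows the cover standing open, with the tab at the top.

```bash
cat >> h.py <<'E'
def go(target,yaw=None):
    s=sense();R=Ro.from_euler('xyz',s['tcp_rot'],degrees=True)
    d=R.inv().apply(np.array(target)-s['tool_pos'])/30
    T=Ro.from_euler('xyz',[180,0,yaw if yaw is not None else s['tcp_rot'][2]],degrees=True)
    r=(R.inv()*T).as_rotvec()/.08
    print('t',s['time'],'pos',s['tool_pos'].round(1),'rot',s['tcp_rot'].round(2),'shift units',d.round(2),'turn units',r.round(2))
E
python3 - <<'E'
from h import *
im=cv2.imread('pics/top0.png');h=cv2.cvtColor(im,cv2.COLOR_BGR2HSV).astype(int);H,S,V=h[:,:,0],h[:,:,1],h[:,:,2]
_,_,m=blob((V<70)&(S<90),np.array([289,233]),14)
c=max(cv2.findContours(m.astype(np.uint8),0,1)[0],key=cv2.contourArea)
b=cv2.boxPoints(cv2.minAreaRect(c));P=np.array([onz('top',q,37) for q in b])[:,:2]
print(P.round(1),P.mean(0).round(1))
for i in range(4):
    e=P[(i+1)%4]-P[i];print(np.linalg.norm(e).round(1),np.degrees(np.arctan2(e[1],e[0])).round(1))
print('pad centroid',onz('top',[288.3,232.3],37).round(1))
_,_,m=blob((S<60)&(V>110),np.array([188,247]),14)
ct=max(cv2.findContours(m.astype(np.uint8),0,1)[0],key=cv2.contourArea)
(ce,r)=cv2.minEnclosingCircle(ct);print('disc',onz('top',ce,12).round(1),onz('top',[187.7,247.3],12).round(1),r)
# blue cover lines in top
_,_,m=blob((H>100)&(H<125)&(S>140),np.array([293,183]),14)
for y in range(168,202,3):
    x=np.where(m[y])[0]
    if len(x):print(y,x.min(),x.max())
# deck outline edges (grey) near front
for q in ((252,252),(322,260)): print('front deck corner',onz('top',q,35).round(1))
go([490,345,150],-4)
E
```

```text
[[495.2 114.1]
 [575.6 108.3]
 [569.1  24.3]
 [488.9  31.5]] [532.2  69.5]
80.6 -4.2
84.2 -94.4
80.5 174.9
82.9 85.6
pad centroid [531.6  69.4  37. ]
disc [490.4 344.7  12. ] [490.3 344.6  12. ] 11.343169212341309
171 258 280
174 257 331
177 257 331
180 257 331
183 257 330
186 261 330
189 260 330
192 261 327
195 293 325
198 323 323
front deck corner [476.6 166.6  35. ]
front deck corner [457.9 -21.6  35. ]
t 0.1 pos [ 235.6 -551.2  209.7] rot [-1.799e+02 -1.000e-02  2.314e+01] shift units [ 19.54 -24.14   2.04] turn units [-0.02  0.    5.92]
```

Emit:
{"method": "apply_moves", "body": {
  "deltas": [
    [0.5,-1,0,0,0,1,1],
    [0.5,-1,0,0,0,1,1],
    [0.5,-1,0,0,0,1,1],
    [0.5,-1,0,0,0,1,1],
    [0.5,-1,0,0,0,1,1],
    [0.5,-1,0,0,0,1,1],
    [0.5,-1,0,0,0,0,1],
    [0.5,-1,0,0,0,0,1]
  ]
}}

```text
time: 1.1
tool_pos: [321.7, -300.4, 210.4]
tcp_rot: [-180.0, 0.0, -4.4]
ft_force: [0.3, 0.3, -0.3]
finger_gap: 85.2
grip_force: 0.0
```

Emit:
{"method": "apply_moves", "body": {
  "deltas": [
    [0.4,-1,0,0,0,0,1],
    [0.4,-1,0,0,0,0,1],
    [0.4,-1,0,0,0,0,1],
    [0.4,-1,0,0,0,0,1],
    [0.4,-1,0,0,0,0,1],
    [0.4,-1,0,0,0,0,1],
    [0.4,-1,0,0,0,0,1],
    [0.4,-1,0,0,0,0,1]
  ]
}}

```text
time: 2.1
tool_pos: [435.6, -68.4, 210.3]
tcp_rot: [-180.0, 0.0, -4.4]
ft_force: [0.7, 0.1, 0.1]
finger_gap: 85.6
grip_force: 0.0
```

```bash
python3 -c "
from h import *
go([490.3,344.7,60],-4.6);print(sense()['joint_pos'].round(1))"
```

```text
t 2.1 pos [435.6 -68.4 210.3] rot [-1.80e+02  3.00e-02 -4.36e+00] shift units [  0.77 -13.87   5.01] turn units [-0.    0.01  0.05]
[-15.6 -18.  109.2  -0.   88.8  78.8]
```

Emit:
{"method": "apply_moves", "body": {
  "deltas": [
    [0.05,-1,0,0,0,0,1],
    [0.05,-1,0,0,0,0,1],
    [0.05,-1,0,0,0,0,1],
    [0.05,-1,0,0,0,0,1],
    [0.05,-1,0,0,0,0,1],
    [0.05,-1,0,0,0,0,1],
    [0.05,-1,0,0,0,0,1],
    [0.05,-1,0,0,0,0,1]
  ]
}}

```text
time: 3.1
tool_pos: [465.4, 169.8, 210.3]
tcp_rot: [180.0, 0.0, -4.4]
ft_force: [0.4, -0.1, 0.7]
finger_gap: 85.2
grip_force: 0.0
```

Emit:
{"method": "apply_moves", "body": {
  "deltas": [
    [0.06,-1,0.7,0,0,0,0.95],
    [0.06,-1,0.8,0,0,0,0.95],
    [0.06,-1,0.8,0,0,0,0.95],
    [0.06,-1,0.8,0,0,0,0.95],
    [0.06,-1,0.8,0,0,0,0.95],
    [0.06,-0.87,0.7,0,0,0,0.95],
    [0,0,0,0,0,0,0.95]
  ]
}}

```text
time: 3.98
tool_pos: [487.8, 344.0, 69.7]
tcp_rot: [179.9, 0.2, -4.3]
ft_force: [-0.7, -1.4, -1.5]
finger_gap: 81.4
grip_force: 0.0
```

```bash
python3 -c "
from h import *
for n in('top','side'): cv2.imwrite(f'pics/{n}1.png',snapshot(n)[:,:,::-1])
a=cv2.imread('pics/top1.png')[200:290,140:250];b=cv2.imread('pics/side1.png')[180:300,190:320]
cv2.imwrite('pics/d1.png',np.hstack([cv2.resize(a,(390,320)),cv2.resize(b,(390,320))]))
go([490.3,344.7,20],-4.6)"
```

```text
t 4.075 pos [489.4 343.3  72.3] rot [ 1.7994e+02  6.0000e-02 -4.3300e+00] shift units [ 0.03 -0.05  1.74] turn units [0.01 0.01 0.06]
```

View pics/d1.png

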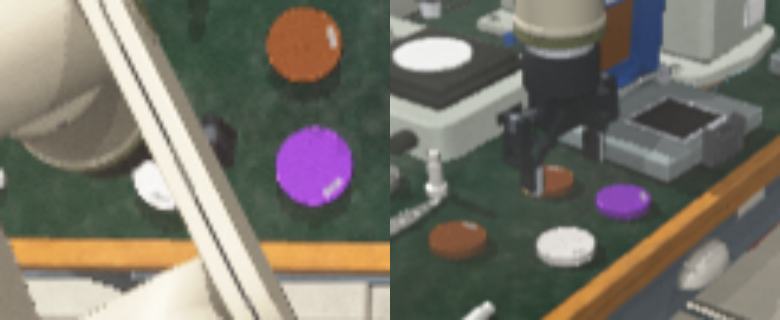

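The side crop shows the gripper above the grey disc (crop 566,245), with the fingertips at (538,190) and (592,160). I'll check that by projection.

```bash
cat >> h.py <<'E'
def proj(n,P):
    i=camera_info(n);f=210/np.tan(np.radians(i['vertical_fov']/2))
    c=Ro.from_euler('xyz',i['rotation'],degrees=True).inv().apply(np.array(P)-i['origin'])
    x,y=c[0]/-c[2],-c[1]/-c[2];k=1+i['k1']*(x*x+y*y);return np.array([i['cx']+f*x*k,i['cy']+f*y*k])
E
python3 -c "
from h import *
s=sense();p=s['tool_pos'];yh=np.array([-.08,-1,0])
for q in [p,p+yh*41-[0,0,14],p-yh*41-[0,0,14],p+yh*41,p-yh*41,[490,344.7,12]]:
    u=proj('side',q);print(np.round(q),u.round(1),'crop',((u-[190,180])*[3,2.667]+[390,0]).round())"
```

```text
[489. 343.  72.] [247.8 254.5] crop [564. 199.]
[486. 302.  58.] [256.8 252.6] crop [590. 194.]
[493. 384.  58.] [238.6 264.4] crop [536. 225.]
[486. 302.  72.] [256.7 248.8] crop [590. 183.]
[493. 384.  72.] [238.5 260.5] crop [535. 215.]
[490. 345.  12.] [247.8 271. ] crop [563. 243.]
```

Emit:
{"method": "apply_moves", "body": {
  "deltas": [
    [0,0,0.5,0,0,0,0.95],
    [0.02,-0.03,0.5,0,0,0.05,0.95],
    [0,0,0,0,0,0,0.95],
    [0,0,0,0,0,0,0.95]
  ]
}}

```text
time: 4.58
tool_pos: [490.5, 344.3, 42.6]
tcp_rot: [180.0, 0.0, -4.6]
ft_force: [-0.2, 0.1, 0.6]
finger_gap: 81.3
grip_force: 0.0
```

```bash
python3 -c "
from h import *
cv2.imwrite('pics/side2.png',snapshot('side')[:,:,::-1])
b=cv2.imread('pics/side2.png')[210:290,200:300]
cv2.imwrite('pics/d2.png',cv2.convertScaleAbs(cv2.resize(b,None,fx=7,fy=7,interpolation=cv2.INTER_CUBIC),alpha=1.5))
s=sense();p=s['tool_pos'];yh=np.array([-.08,-1,0])
for q in [p,p+yh*41-[0,0,14],p-yh*41-[0,0,14],p+yh*41,p-yh*41,[490,344.7,12]]:
    u=proj('side',q);print(np.round(q),'crop',((u-[200,210])*7).round())
go([490.3,344.7,20],-4.6)"
```

```text
[491. 344.  43.] crop [332. 368.]
[488. 303.  29.] crop [394. 353.]
[494. 385.  29.] crop [268. 437.]
[488. 303.  43.] crop [394. 327.]
[494. 385.  43.] crop [267. 411.]
[490. 345.  12.] crop [334. 427.]
t 4.625 pos [490.8 344.5  43.1] rot [-1.7998e+02 -2.0000e-02 -4.6000e+00] shift units [-0.02 -0.01  0.77] turn units [-0.   -0.01 -0.  ]
```

View pics/d2.png

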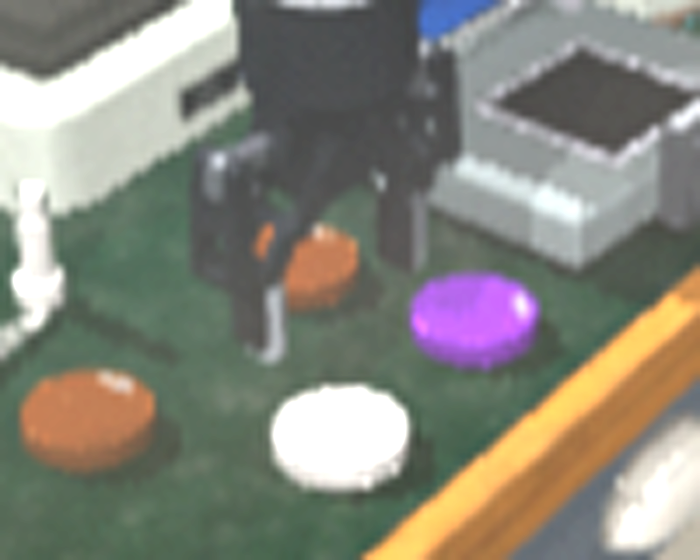

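The crop shows the left tip at (267,360), the right tip at (410,268) and the disc at (340,437). The tips appear higher than the TCP reading predicts, so I'll cross-check with the top view.

```bash
python3 -c "
from h import *
for n in ['top']: cv2.imwrite('pics/top2.png',snapshot(n)[:,:,::-1])
a=cv2.imread('pics/top2.png')[195:285,140:240]
cv2.imwrite('pics/d3.png',cv2.convertScaleAbs(cv2.resize(a,None,fx=6,fy=6,interpolation=cv2.INTER_CUBIC),alpha=1.3))
p=sense()['tool_pos'];yh=np.array([-.08,-1,0])
for z in (20,45,70,100):
  for g in (41,57): 
    q=p+yh*g;q[2]=z;print(z,g,((proj('top',q)-[140,195])*6).round())
L=(200+267/7,210+360/7);Rr=(200+410/7,210+268/7)
for z in (30,45,60,75,90): print(z,onz('side',L,z).round(),onz('side',Rr,z).round())
"
```

```text
20 41 [373. 318.]
20 57 [408. 321.]
45 41 [364. 309.]
45 57 [400. 313.]
70 41 [355. 301.]
70 57 [391. 304.]
100 41 [344. 289.]
100 57 [381. 293.]
30 [530. 342.  30.] [522. 244.  30.]
45 [516. 358.  45.] [508. 263.  45.]
60 [502. 375.  60.] [494. 281.  60.]
75 [488. 392.  75.] [481. 300.  75.]
90 [474. 408.  90.] [467. 319.  90.]
```

View pics/d3.png

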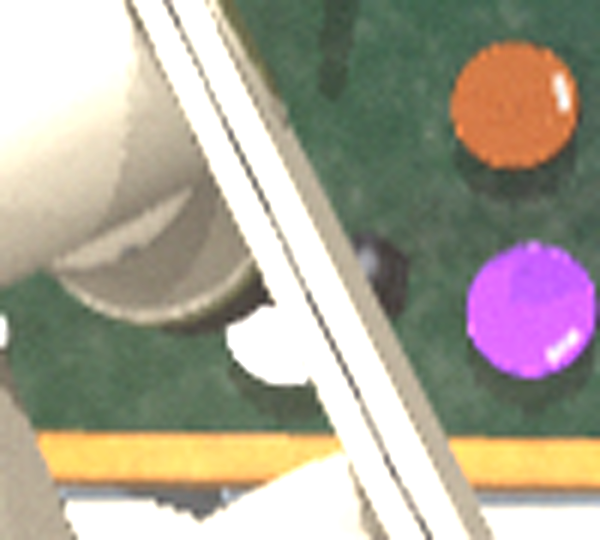

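The top crop shows the arm covering the disc (280,345), and one finger at (385,275) clear of the purple disc. The side view suggests the tips are higher than stated, so I'll descend in steps and watch the force.

Emit:
{"method": "apply_moves", "body": {
  "deltas": [
    [0,0,0.2,0,0,0,0.95],
    [0,0,0.2,0,0,0,0.95],
    [0,0,0,0,0,0,0.95],
    [0,0,0,0,0,0,0.95]
  ]
}}

```text
time: 5.18
tool_pos: [490.5, 344.5, 30.6]
tcp_rot: [180.0, 0.0, -4.6]
ft_force: [-0.1, 0.1, 0.5]
finger_gap: 80.9
grip_force: 0.0
```

```bash
python3 -c "
from h import *
cv2.imwrite('pics/side3.png',snapshot('side')[:,:,::-1])
a=cv2.imread('pics/side2.png').astype(int);b=cv2.imread('pics/side3.png').astype(int)
s=sense();print(s['tool_pos'],s['ft_force'])
d=np.abs(a-b).sum(2)[225:290,225:275]>60
r=np.where(d.any(1))[0]+225;print(r.min(),r.max())
for y in range(250,280,2): print(y,b[y,228:268:2].sum(1)//3)
"
```

```text
[490.60215122 344.53976502  30.76365959] [ 0.03070508 -0.05778369  0.62892195]
225 268
250 [ 58  58  59  57  61  66  57  91  93  85  74  63  63  57  58  59  93 103
 116 115]
252 [ 60  64  61  57  58  59  61  76  74  72  66  58  60  68  67  68 116 116
 115 115]
254 [ 67  67  62  59  57  70  73  65  62  59  60  61  66  68  66  82 116 116
 114 117]
256 [ 71  68  68  59  56  90  88  68  68  68  70  66  66  66  64  80 151 125
 117 129]
258 [ 70  68  66  61  59  95 101  69  72  68  68  68  66  66  63  68 104 120
 123 134]
260 [ 66  65  65  60  59  93 102  67  67  67  68  70  66  65  67  68  75  88
  96 101]
262 [ 67  68  67  62  60  96 102  63  65  63  67  65  64  70  67  66  62  60
  63  70]
264 [ 68  71  72  71  81 124  87  65  68  74  71  74  72  63  65  68  61  62
  65  66]
266 [ 69  73  79  77  77  74  69 109 161 203 195 218 199 167  75  63  67  65
  68  68]
268 [ 66  70  76  68  76  68 161 210 201 197 218 219 220 222 195  69  62  62
  63  62]
270 [ 64  63  64  65  65  85 202 207 215 220 222 222 220 222 224 105  62  60
  58  57]
272 [ 61  63  63  61  62  94 220 220 218 221 217 224 224 222 224  91  55  58
  59  55]
274 [ 65  64  60  62  66  78 201 210 221 222 225 218 201 201 184  67  51  57
  54  53]
276 [ 72  68  63  63  63  64 140 164 203 201 205 201 194 149 152  51  49  54
  57  72]
278 [ 64  64  63  64  67  64  68 123 150 162 168 165 174 108  59  47  47  55
  83 140]
```

Emit:
{"method": "apply_moves", "body": {
  "deltas": [
    [0,0,0.15,0,0,0,0.95],
    [0,0,0.15,0,0,0,0.95],
    [0,0,0.15,0,0,0,0.95],
    [0,0,0,0,0,0,0.95],
    [0,0,0,0,0,0,0.95]
  ]
}}

```text
time: 5.85
tool_pos: [490.6, 344.5, 17.2]
tcp_rot: [-180.0, -0.0, -4.6]
ft_force: [1.0, -0.0, 0.5]
finger_gap: 81.3
grip_force: 0.0
```

```bash
python3 -c "
from h import *
cv2.imwrite('pics/side4.png',snapshot('side')[:,:,::-1])
b=cv2.imread('pics/side4.png')
cv2.imwrite('pics/d4.png',cv2.convertScaleAbs(cv2.resize(b[210:290,200:300],None,fx=7,fy=7,interpolation=cv2.INTER_CUBIC),alpha=1.5))
s=sense();print(s['tool_pos'],s['ft_force'])
p=s['tool_pos'];yh=np.array([-.08,-1,0])
for z in (3,15,30,45): print(z,[((proj('side',np.r_[(p+g*yh)[:2],z])-[200,210])*7).round() for g in (-41,41)])
"
```

```text
[490.65392814 344.53879929  17.33740624] [-0.1543869   0.23954275 -0.25389736]
3 [array([270., 487.]), array([395., 401.])]
15 [array([269., 464.]), array([394., 379.])]
30 [array([268., 436.]), array([394., 351.])]
45 [array([267., 407.]), array([394., 323.])]
```

View pics/d4.png

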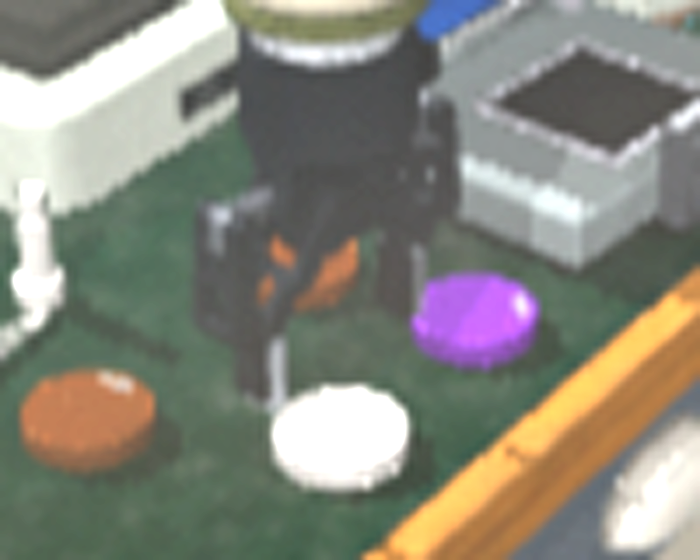

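Emit:
{"method": "apply_moves", "body": {
  "deltas": [
    [0,0,0.1,0,0,0,0.95],
    [0,0,0,0,0,0,0.95]
  ]
}}

```text
time: 6.15
tool_pos: [490.4, 344.4, 13.9]
tcp_rot: [180.0, 0.0, -4.6]
ft_force: [0.3, -1.1, 0.1]
finger_gap: 81.5
grip_force: 0.0
```

Emit:
{"method": "apply_moves", "body": {
  "deltas": [
    [0,0,0,0,0,0,0.75],
    [0,0,0,0,0,0,0.75],
    [0,0,0,0,0,0,0.75]
  ],
  "grip_force": 30
}}

```text
time: 6.52
tool_pos: [490.6, 344.5, 14.3]
tcp_rot: [-180.0, -0.0, -4.6]
ft_force: [0.4, -0.2, 0.4]
finger_gap: 64.4
grip_force: 0.0
```

Emit:
{"method": "apply_moves", "body": {
  "deltas": [
    [0,0,0,0,0,0,0.62],
    [0,0,0,0,0,0,0.62],
    [0,0,0,0,0,0,0.62]
  ]
}}

```text
time: 6.9
tool_pos: [490.6, 344.5, 14.2]
tcp_rot: [-180.0, -0.0, -4.6]
ft_force: [0.1, -1.1, -0.1]
finger_gap: 52.9
grip_force: 0.0
```

Emit:
{"method": "apply_moves", "body": {
  "deltas": [
    [0,0,0,0,0,0,0.95],
    [0,0,0,0,0,0,0.95],
    [0,0,0,0,0,0,0.95],
    [0,0,0.05,0,0,0,0.95],
    [0,0,0.05,0,0,0,0.95],
    [0,0,0,0,0,0,0.95]
  ]
}}

```text
time: 7.65
tool_pos: [490.3, 344.4, 10.9]
tcp_rot: [180.0, 0.0, -4.6]
ft_force: [0.5, -0.8, 0.2]
finger_gap: 81.0
grip_force: 0.0
```

```bash
python3 -c "
from h import *
for n in('side','top'):cv2.imwrite(f'pics/{n}5.png',snapshot(n)[:,:,::-1])
b=cv2.imread('pics/side5.png');a=cv2.imread('pics/top5.png')
h=cv2.cvtColor(b,cv2.COLOR_BGR2HSV).astype(int)
print('disc',blob((h[:,:,1]<60)&(h[:,:,2]>150),np.array([248,272]),14)[:2], 'ref [248. 272.]')
h0=cv2.cvtColor(cv2.imread('pics/side0.png'),cv2.COLOR_BGR2HSV).astype(int)
print('disc0',blob((h0[:,:,1]<60)&(h0[:,:,2]>150),np.array([248,272]),14)[:2])
L=np.array([200+267/7,210+405/7]);Rr=np.array([200+400/7,210+312/7])
print(sense()['tool_pos'],sense()['ft_force'])
for z in (0,15,30,45,60): print(z,onz('side',L,z).round(),onz('side',Rr,z).round())
"
```

```text
disc (array([248.12980769, 271.76442308]), array([239, 265,  19,  14, 208], dtype=int32)) ref [248. 272.]
disc0 (array([247.87906977, 271.57209302]), array([239, 265,  19,  14, 215], dtype=int32))
[490.48606602 344.46884299  11.1130662 ] [-0.61792534  0.51399809  0.23341399]
0 [535. 336.   0.] [530. 240.   0.]
15 [522. 352.  15.] [517. 258.  15.]
30 [508. 368.  30.] [504. 277.  30.]
45 [495. 384.  45.] [490. 295.  45.]
60 [482. 401.  60.] [477. 313.  60.]
```

Emit:
{"method": "apply_moves", "body": {
  "deltas": [
    [0,0,0.1,0,0,0,0.95],
    [0,0,0,0,0,0,0.95]
  ]
}}

```text
time: 8.0
tool_pos: [490.3, 344.3, 7.8]
tcp_rot: [180.0, 0.0, -4.6]
ft_force: [-0.4, 0.1, -0.7]
finger_gap: 81.1
grip_force: 0.0
```

Emit:
{"method": "apply_moves", "body": {
  "deltas": [
    [0,0,0.1,0,0,0,0.95],
    [0,0,0,0,0,0,0.95]
  ]
}}

```text
time: 8.25
tool_pos: [490.3, 344.3, 4.8]
tcp_rot: [180.0, 0.0, -4.6]
ft_force: [0.5, 0.1, 0.7]
finger_gap: 81.2
grip_force: 0.0
```

Emit:
{"method": "apply_moves", "body": {
  "deltas": [
    [0,0,0.1,0,0,0,0.95],
    [0,0,0,0,0,0,0.95]
  ]
}}

```text
time: 8.5
tool_pos: [490.3, 344.3, 1.8]
tcp_rot: [180.0, 0.0, -4.6]
ft_force: [-0.2, -0.7, 0.6]
finger_gap: 81.0
grip_force: 0.0
```

Emit:
{"method": "apply_moves", "body": {
  "deltas": [
    [0,0,0.1,0,0,0,0.95],
    [0,0,0,0,0,0,0.95]
  ]
}}

```text
time: 8.75
tool_pos: [490.3, 344.3, -1.2]
tcp_rot: [180.0, 0.0, -4.6]
ft_force: [-0.9, 0.6, -0.3]
finger_gap: 81.3
grip_force: 0.0
```

Emit:
{"method": "apply_moves", "body": {
  "deltas": [
    [0,0,0.1,0,0,0,0.95],
    [0,0,0,0,0,0,0.95]
  ]
}}

```text
time: 9.0
tool_pos: [490.3, 344.3, -4.2]
tcp_rot: [180.0, 0.0, -4.6]
ft_force: [-0.9, -0.2, -0.8]
finger_gap: 81.1
grip_force: 0.0
```

```bash
python3 -c "
from h import *
cv2.imwrite('pics/side6.png',snapshot('side')[:,:,::-1])
b=cv2.imread('pics/side6.png')
cv2.imwrite('pics/d6.png',cv2.convertScaleAbs(cv2.resize(b[210:290,200:300],None,fx=7,fy=7,interpolation=cv2.INTER_CUBIC),alpha=1.5))
print(sense()['tool_pos'],sense()['ft_force'])
for z in (0,3,6,12,15,30): print(z,[((proj('side',np.r_[490-.08*g,344.3-g,z])-[200,210])*7).round() for g in (-41,41)])
"
```

```text
[490.39767484 344.39219786  -4.00930425] [ 1.11592448 -0.01785288 -0.04490468]
0 [array([272., 493.]), array([396., 406.])]
3 [array([272., 487.]), array([396., 401.])]
6 [array([271., 481.]), array([396., 396.])]
12 [array([271., 470.]), array([396., 385.])]
15 [array([271., 464.]), array([396., 379.])]
30 [array([270., 436.]), array([396., 352.])]
```

View pics/d6.png

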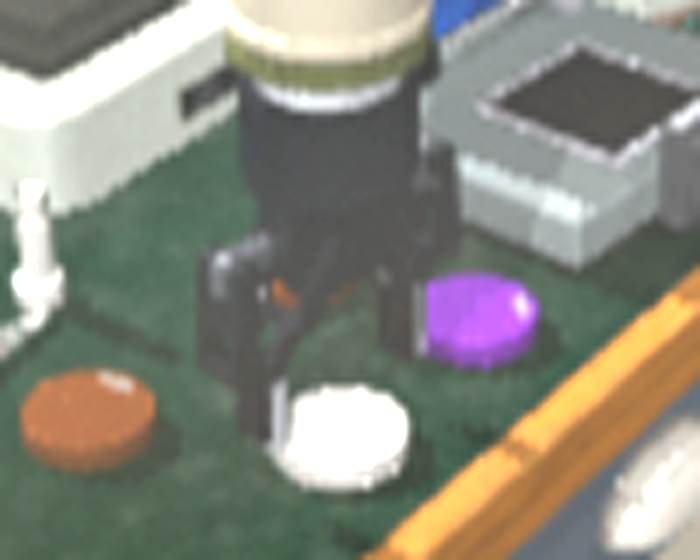

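The crop shows the left tip at (265,443), now in front of the white disc, and the right tip at (410,352). That puts the tips at about z 28 while the TCP reads −4, so the reading is about 30 mm low. I'll keep descending with the force as guard.

Emit:
{"method": "apply_moves", "body": {
  "deltas": [
    [0,0,0.15,0,0,0,0.95],
    [0,0,0.15,0,0,0,0.95],
    [0,0,0,0,0,0,0.95]
  ]
}}

```text
time: 9.43
tool_pos: [490.0, 344.2, -13.6]
tcp_rot: [180.0, 0.1, -4.6]
ft_force: [-0.1, -0.1, 1.3]
finger_gap: 80.9
grip_force: 0.0
```

Emit:
{"method": "apply_moves", "body": {
  "deltas": [
    [0,0,0.1,0,0,0,0.95],
    [0,0,0.1,0,0,0,0.95],
    [0,0,0,0,0,0,0.95]
  ]
}}

```text
time: 9.8
tool_pos: [490.3, 344.3, -19.2]
tcp_rot: [180.0, 0.0, -4.6]
ft_force: [-0.5, 0.4, -1.2]
finger_gap: 81.6
grip_force: 0.0
```

Emit:
{"method": "apply_moves", "body": {
  "deltas": [
    [0,0,0,0,0,0,0.75],
    [0,0,0,0,0,0,0.75],
    [0,0,0,0,0,0,0.75],
    [0,0,0,0,0,0,0.66],
    [0,0,0,0,0,0,0.66]
  ]
}}

```text
time: 10.42
tool_pos: [490.7, 344.4, -18.2]
tcp_rot: [180.0, -0.0, -4.6]
ft_force: [-1.8, -2.3, 5.6]
finger_gap: 57.9
grip_force: 31.2
```

Emit:
{"method": "apply_moves", "body": {
  "deltas": [
    [0,0,0,0,0,0,0.95],
    [0,0,0,0,0,0,0.95],
    [0,0,0,0,0,0,0.95]
  ]
}}

```text
time: 10.8
tool_pos: [490.5, 344.5, -18.9]
tcp_rot: [180.0, 0.0, -4.6]
ft_force: [0.0, 0.7, -0.1]
finger_gap: 81.0
grip_force: 0.0
```

Emit:
{"method": "apply_moves", "body": {
  "deltas": [
    [0,0,0.1,0,0,0,0.95],
    [0,0,0,0,0,0,0.95]
  ]
}}

```text
time: 11.05
tool_pos: [490.2, 344.3, -22.3]
tcp_rot: [180.0, 0.0, -4.6]
ft_force: [0.0, 0.6, -0.4]
finger_gap: 81.4
grip_force: 0.0
```

Emit:
{"method": "apply_moves", "body": {
  "deltas": [
    [0,0,0.1,0,0,0,0.95],
    [0,0,0,0,0,0,0.95]
  ]
}}

```text
time: 11.3
tool_pos: [490.2, 344.3, -25.2]
tcp_rot: [180.0, 0.0, -4.6]
ft_force: [-0.1, -1.3, 0.2]
finger_gap: 80.7
grip_force: 0.0
```

```bash
python3 -c "
from h import *
cv2.imwrite('pics/side7.png',snapshot('side')[:,:,::-1])
b=cv2.imread('pics/side7.png')
h=cv2.cvtColor(b,cv2.COLOR_BGR2HSV).astype(int)
print('disc',blob((h[:,:,1]<60)&(h[:,:,2]>150),np.array([248,272]),14)[:2])
g=b.astype(int).sum(2)//3
for y in range(262,288): print(y,g[y,230:264])
print(proj('side',[494,385,0]),proj('side',[494,385,10]),sense()['tool_pos'])
"
```

```text
disc (array([248.89673913, 271.97826087]), array([242, 266,  16,  14, 184], dtype=int32))
262 [ 60  61  62  61  59  58  56  59  67  66  68  67  64  57  56  61  64  65
  67  69  66  63  66  65  54  55  54  54  58  85 100  61  57  56]
263 [ 59  60  63  61  59  57  57  64  74  69  65  61  58  57  59  66  64  64
  67  68  66  65  65  64  53  55  54  53  56  78 100  62  56  58]
264 [ 58  58  64  61  58  57  57  67  73  67  61  56  56  58  60  66  67  65
  67  67  68  69  66  61  53  53  53  53  53  71 100  63  58  61]
265 [ 57  57  62  61  58  56  57  63  67  65  56  54  61  70  78  95 112 113
 111 111 112 114  86  71  61  51  52  52  54  68  92  62  59  66]
266 [ 59  57  57  58  57  56  58  60  61  62  54  59  98 133 142 151 163 163
 162 161 162 164 160 152 124  73  58  53  52  65  74  62  62  64]
267 [ 61  60  58  59  59  56  56  55  60  56  53  82 152 176 178 178 180 180
 179 181 191 193 202 203 193 162  98  57  51  58  64  63  60  61]
268 [ 61  62  62  60  56  56  54  55  57  54  61 120 179 182 180 178 178 180
 183 196 211 212 212 214 219 213 173  94  53  51  56  56  52  57]
269 [ 61 
[... 2104 characters left out ...]
59  62  75 108 138 140 140 137]
284 [ 54  58  57  57  55  54  56  58  61  61  55  50  47  47  48  48  50  56
  55  56  56  55  56  56  57  59  61  83 113 135 140 139 135 134]
285 [ 57  62  63  61  58  57  59  60  61  64  59  52  50  45  46  47  49  50
  49  52  51  55  55  55  58  62  80 115 135 138 139 136 133 128]
286 [ 59  64  65  62  61  60  58  58  60  59  59  56  54  50  50  47  47  47
  49  48  47  49  51  52  56  77 110 131 134 121 121 133 129 113]
287 [ 60  61  61  61  59  57  56  55  56  57  55  55  55  53  56  53  52  52
  48  46  45  44  43  50  64  90 112 117 116 100  99 118 115  92]
[238.70609695 280.22763014] [238.61068131 277.56025734] [490.36697081 344.34796302 -25.07422017]
```

Emit:
{"method": "apply_moves", "body": {
  "deltas": [
    [0,0,0,0,0,0,0.75],
    [0,0,0,0,0,0,0.75],
    [0,0,0,0,0,0,0.75],
    [0,0,0,0,0,0,0.64],
    [0,0,0,0,0,0,0.64]
  ]
}}

```text
time: 11.98
tool_pos: [490.7, 344.5, -24.4]
tcp_rot: [180.0, -0.0, -4.6]
ft_force: [-2.1, -1.6, 4.1]
finger_gap: 58.4
grip_force: 32.3
```

Emit:
{"method": "apply_moves", "body": {
  "deltas": [
    [0,0,0,0,0,0,0.4],
    [0,0,0,0,0,0,0.4],
    [0,0,-0.3,0,0,0,0.4],
    [0,0,-1,0,0,0,0.4],
    [0,0,-1,0,0,0,0.4],
    [0,0,0,0,0,0,0.4]
  ],
  "grip_force": 50
}}

```text
time: 12.72
tool_pos: [492.6, 345.8, 47.1]
tcp_rot: [-179.8, -0.3, -4.6]
ft_force: [0.1, 0.6, -2.7]
finger_gap: 57.4
grip_force: 55.0
```

```bash
python3 -c "
from h import *
cv2.imwrite('pics/side8.png',snapshot('side')[:,:,::-1])
b=cv2.imread('pics/side8.png')
h=cv2.cvtColor(b,cv2.COLOR_BGR2HSV).astype(int)
c,st,m=blob((h[:,:,1]<60)&(h[:,:,2]>140),np.array([248,262]),20);print('disc',c,st)
for z in (55,65,75):print(z,onz('side',c,z).round(1))
g=b.astype(int).sum(2)//3
for y in range(238,276): print(y,g[y,234:264])
print(sense()['finger_gap'],sense()['ft_force'],sense()['tool_pos'])
"
```

```text
disc [248.7195122  252.68292683] [243 246  14  15 164]
55 [509.3 313.2  55. ]
65 [500.  325.2  65. ]
75 [490.7 337.1  75. ]
238 [ 53  54  58  60  55  57  59  61  63  60  55  57  61  69  69  67  69  82
  60  58  60  58  58  58  60  82  85  95 105 104]
239 [54 54 54 58 59 59 59 60 64 60 56 57 66 73 72 68 67 79 59 58 60 59 66 59
 59 59 61 73 86 94]
240 [54 55 55 57 59 62 63 65 64 60 56 57 73 75 72 70 62 59 58 58 61 75 98 70
 64 62 62 63 65 74]
241 [ 55  55  54  54  60  65  65  66  64  57  58  66  75  76  72  70  64  56
  57  58  61  79 110  75  65  65  65  65  65  66]
242 [ 55  55  56  59  81  81  67  64  61  61  86 116  99  92  76  73  63  57
  57  59  58  65 100  74  66  66  67  67  69  72]
243 [ 56  56  56  59  88  87  68  60  58  65 102 132 114 107  88  81  64  57
  57  60  58  65 100  75  66  66  66  69  70  73]
244 [ 56  55  56  58  82  83  66  58  58  71  93 104 101 101  92  88  69  57
  57  59  57  64  99  76  68  68  67  69  71  72]
245 [ 57  56  57  58  71  74  64  56  58  79  90  94  98  95  98  92  74  56
  56  57  58  64 100  76  70  68  67  68  69  70]
246 [ 57  57  59  57
[... 2735 characters left out ...]
59
 60 61 61 62 61 61]
270 [64 64 65 66 70 70 67 65 64 65 64 63 65 65 66 67 66 64 61 59 59 57 58 59
 59 60 63 62 60 59]
271 [62 63 64 69 71 71 69 67 66 64 62 61 64 64 65 66 65 63 62 60 59 58 59 60
 60 61 62 62 58 58]
272 [64 62 65 68 69 68 68 68 66 62 63 62 62 64 64 64 64 62 62 60 60 58 58 59
 61 61 61 59 56 57]
273 [62 64 67 69 69 67 67 65 64 62 62 62 63 63 66 65 62 61 61 61 62 60 60 59
 60 62 60 58 57 55]
274 [63 65 67 70 71 70 69 66 65 64 63 63 63 62 63 62 60 60 61 64 66 64 61 60
 64 67 62 59 57 55]
275 [62 65 67 68 68 70 69 67 68 69 69 69 69 65 62 61 59 59 60 63 66 63 60 62
 64 66 62 60 58 56]
57.6921290858577 [-0.00982523  0.952385   -3.83092984] [491.28690421 344.98084289  44.92228138]
```

Emit:
{"method": "apply_moves", "body": {
  "deltas": [
    [0,0,-0.8,0,0,0,0.4],
    [0.2,0.9,0,0,0,0,0.4],
    [0.2,0.9,0,0,0,0,0.4],
    [0.2,0.9,0,0,0,0,0.4],
    [0.2,0.9,0,0,0,0,0.4],
    [0.2,0.9,0,0,0,0,0.4],
    [0.2,0.9,0,0,0,0,0.4],
    [0.2,0.9,0,0,0,0,0.4]
  ]
}}

```text
time: 13.78
tool_pos: [515.7, 151.5, 65.7]
tcp_rot: [179.9, 0.2, -4.6]
ft_force: [0.4, -0.2, -4.5]
finger_gap: 58.2
grip_force: 54.9
```

Emit:
{"method": "apply_moves", "body": {
  "deltas": [
    [0.2,0.9,0,0,0,0,0.4],
    [0.2,0.9,0,0,0,0,0.4],
    [0.2,0.4,0,0,0,0,0.4],
    [0,0,0,0,0,0,0.4],
    [0,0,0,0,0,0,0.4]
  ]
}}

```text
time: 14.4
tool_pos: [529.5, 86.3, 67.6]
tcp_rot: [-180.0, 0.1, -4.6]
ft_force: [0.1, -0.1, -3.0]
finger_gap: 57.6
grip_force: 54.9
```

```bash
python3 -c "
from h import *
go([532,69.5,20],-4.6)
for n in('side','top'):
  cv2.imwrite(f'pics/{n}9.png',snapshot(n)[:,:,::-1])
b=cv2.imread('pics/side9.png')
h=cv2.cvtColor(b,cv2.COLOR_BGR2HSV).astype(int)
p=proj('side',[532,69.5,100]);print(p)
c,st,m=blob((h[:,:,1]<60)&(h[:,:,2]>140),p,15);print('disc',c,st)
for z in (80,90,100,110):print(z,onz('side',c,z).round(1))
"
```

```text
t 14.4 pos [529.5  86.3  67.6] rot [-1.7998e+02  5.0000e-02 -4.5700e+00] shift units [0.13 0.55 1.59] turn units [-0.    0.01  0.01]
[284.98345503 208.94429077]
disc [283.15 203.05] [281 201   5   6  20]
80 [584.6  -1.   80. ]
90 [573.8  16.2  90. ]
100 [563.   33.4 100. ]
110 [552.2  50.6 110. ]
```

Emit:
{"method": "apply_moves", "body": {
  "deltas": [
    [0.13,0.55,0,0,0,0,0.4],
    [0,0,0,0,0,0,0.4],
    [0,0,0.5,0,0,0,0.4],
    [0,0,0.5,0,0,0,0.4],
    [0,0,0.4,0,0,0,0.4],
    [0,0,0,0,0,0,0.4],
    [0,0,0,0,0,0,0.4]
  ]
}}

```text
time: 15.38
tool_pos: [532.6, 68.8, 26.3]
tcp_rot: [-180.0, -0.0, -4.6]
ft_force: [0.1, 0.4, -2.8]
finger_gap: 57.8
grip_force: 54.9
```

```bash
python3 -c "
from h import *
go([532,69.5,12.6],-4.6);print(sense()['ft_force'])
cv2.imwrite('pics/side10.png',snapshot('side')[:,:,::-1])
b=cv2.imread('pics/side10.png')
b=cv2.convertScaleAbs(cv2.resize(b[185:250,245:325],None,fx=8,fy=8,interpolation=cv2.INTER_CUBIC),alpha=1.5)
cv2.imwrite('pics/d10.png',b)
for q in ([532,69.5,43],[532,69.5,55],[490.7,31,39],[494,114.7,39],[577,108,39],[569,24.3,39]): print(q,((proj('side',q)-[245,185])*8).round())
"
```

```text
t 15.375 pos [532.6  68.8  26.3] rot [-180.     -0.     -4.59] shift units [-0.02 -0.02  0.46] turn units [-0. -0.  0.]
[ 0.13195959  0.36517515 -2.81511646]
[532, 69.5, 43] [317. 304.]
[532, 69.5, 55] [317. 280.]
[490.7, 31, 39] [438. 303.]
[494, 114.7, 39] [334. 377.]
[577, 108, 39] [186. 317.]
[569, 24.3, 39] [302. 251.]
```

View pics/d10.png

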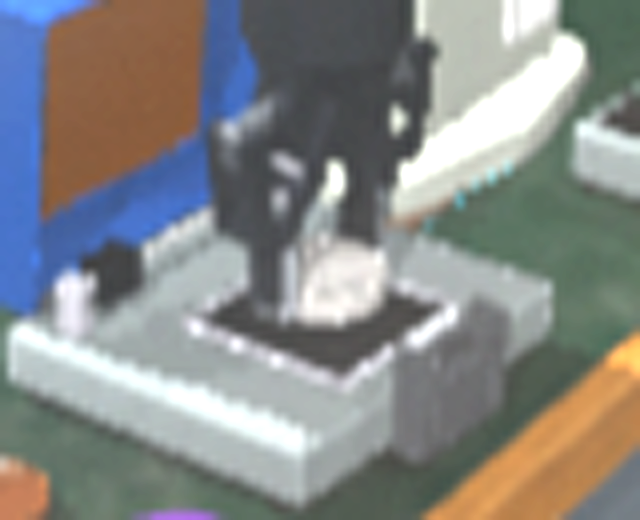

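The crop shows the disc held at about (320,282) above the black pad, centred within the rim corners at (190,320), (340,378), (450,310) and (302,250). I'll lower it until contact.

Emit:
{"method": "apply_moves", "body": {
  "deltas": [
    [-0.01,-0.02,0.15,0,0,0,0.4],
    [0,0,0.15,0,0,0,0.4],
    [0,0,0,0,0,0,0.4]
  ]
}}

```text
time: 15.8
tool_pos: [531.7, 69.4, 16.6]
tcp_rot: [180.0, 0.1, -4.6]
ft_force: [-0.1, -0.3, -3.4]
finger_gap: 57.4
grip_force: 54.9
```

Emit:
{"method": "apply_moves", "body": {
  "deltas": [
    [0,0,0.07,0,0,0,0.4],
    [0,0,0,0,0,0,0.4]
  ]
}}

```text
time: 16.05
tool_pos: [532.1, 69.3, 14.9]
tcp_rot: [180.0, 0.0, -4.6]
ft_force: [0.6, 0.4, -3.4]
finger_gap: 57.6
grip_force: 54.9
```

Emit:
{"method": "apply_moves", "body": {
  "deltas": [
    [0,0,0.05,0,0,0,0.4],
    [0,0,0,0,0,0,0.4]
  ]
}}

```text
time: 16.3
tool_pos: [532.2, 69.3, 13.5]
tcp_rot: [180.0, 0.0, -4.6]
ft_force: [-0.6, 0.5, -3.6]
finger_gap: 58.1
grip_force: 54.9
```

Emit:
{"method": "apply_moves", "body": {
  "deltas": [
    [0,0,0.04,0,0,0,0.4],
    [0,0,0,0,0,0,0.4]
  ]
}}

```text
time: 16.55
tool_pos: [532.4, 69.4, 12.8]
tcp_rot: [-180.0, -0.0, -4.6]
ft_force: [-3.1, -0.4, 1.5]
finger_gap: 58.2
grip_force: 55.3
```

Emit:
{"method": "apply_moves", "body": {
  "deltas": [
    [0,0,0.04,0,0,0,0.4],
    [0,0,0,0,0,0,0.4]
  ]
}}

```text
time: 16.8
tool_pos: [532.4, 69.4, 12.7]
tcp_rot: [180.0, -0.0, -4.6]
ft_force: [-9.4, -0.5, 14.6]
finger_gap: 58.0
grip_force: 56.8
```

Emit:
{"method": "apply_moves", "body": {
  "deltas": [
    [0,0,-0.03,0,0,0,0.75],
    [0,0,0,0,0,0,0.8],
    [0,0,0,0,0,0,0.85],
    [0,0,0,0,0,0,0.9],
    [0,0,-0.4,0,0,0,0.9],
    [0,0,-0.8,0,0,0,0.9],
    [0,0,-1,0,0,0,0.9],
    [0,0,-1,0,0,0,0.9]
  ]
}}

```text
time: 17.8
tool_pos: [532.3, 69.4, 109.9]
tcp_rot: [-180.0, -0.0, -4.6]
ft_force: [-0.7, 0.0, 0.7]
finger_gap: 76.6
grip_force: 0.0
```

Emit:
{"method": "apply_moves", "body": {
  "deltas": [
    [-0.6,0,-1,0,0,0,0.5],
    [-1,0,-1,0,0,0,0],
    [-1,0,-1,0,0,0,0],
    [-1,0,-1,0,0,0,0],
    [-0.5,0,-1,0,0,0,0],
    [0,0,-0.5,0,0,0,0]
  ]
}}

```text
time: 18.55
tool_pos: [409.9, 79.4, 276.1]
tcp_rot: [-180.0, -0.3, -4.6]
ft_force: [-0.7, 0.2, -0.4]
finger_gap: -0.1
grip_force: 0.0
```

```bash
python3 -c "
from h import *
print(sense()['tool_pos'],sense()['finger_gap'])
P=[]
for n,s in(('side',proj('side',[532,69.5,45])),('top',proj('top',[532,69.5,49]))):
  a=snapshot(n)[:,:,::-1].copy();cv2.imwrite(f'pics/{n}11.png',a)
  h=cv2.cvtColor(a,cv2.COLOR_BGR2HSV).astype(int);print(n,s)
  g=a.astype(int).sum(2)//3;x,y=s.round().astype(int)
  print(g[y-17:y+18:1 if n=='side' else 2, x-22:x+23:2])
"
```

```text
[409.93581533  79.39853688 276.06525096] -0.12549898848036103
side [284.59231154 222.46418648]
[[ 74  75  74  78  79  79  82  83 127 165 118 143 179 201 201 198 198 200
  196 172 142 142 148]
 [ 74  74  76  79  80  79  78  83 132 153 111 154 184 199 199 199 199 197
  171 145 142 146 122]
 [ 73  75  80  80  81  78  84 124 141 154 113 163 196 199 198 197 189 174
  146 144 143 122  86]
 [ 76  80  80  83  84  92 130 146 132 159 136 169 185 190 186 182 165 147
  145 144 112  83  76]
 [ 80  85  85  85  89 161 148 116 133 162 135 154 163 171 166 156 149 147
  144 118  79  74  74]
 [ 85  88  88  88 108 176 113  92 121 161 121 140 140 158 159 147 149 140
  120  85  76  77  74]
 [ 89  89  85  98 134 122  94  95 113 143 125 127 122 148 156 143 134 115
   91  74  74  76  75]
 [ 90  91  91 134 129  99 104 112 119 127 124 125 123 132 139 123 111  91
   80  74  74  74  74]
 [ 92  99 130 141 117 103 115 127 127 125 123 123 124 124 123 113 103  82
   73  73  74  74  71]
 [ 89 131 144 124 111 113 126 128 126 126 126 125 124 123 123 122 116 115
   80  74  73  73  72]
 [124 143 126 111 112 126 128 126 1
[... 3469 characters left out ...]
232 233 231 231 231]
 [231 231 232 229 231 231 231 231 232 230 230 230 231 230 229 229 231 229
  228 229 228 229 229]
 [228 230 230 228 229 228 228 227 229 227 229 228 227 228 226 227 227 227
  225 226 224 224 226]
 [226 227 226 224 224 225 225 225 224 223 223 225 225 223 223 224 223 223
  223 222 223 222 221]
 [221 222 222 223 223 221 221 220 219 221 220 221 220 220 219 218 220 221
  216 217 217 217 216]
 [217 217 216 217 216 215 215 217 215 217 216 215 216 213 213 212 213 211
  212 210 211 212 210]
 [213 211 211 211 211 212 211 211 212 211 207 206 206 206 205 207 207 207
  204 203 203 202 202]
 [206 205 206 203 205 202 204 205 202 204 201 202 202 201 199 201 196 197
  199 199 194 197 196]]
```

```bash
python3 -c "
from h import *
for q,z in (((293,170),192),((295,171),200),((293,186),190),((258,167),50),((258,160),50),((293,167),30)): print(q,z,onz('top',q,z).round(1))
# side: tab top
a=cv2.imread('pics/side0.png');h=cv2.cvtColor(a,cv2.COLOR_BGR2HSV).astype(int)
for th in (1.4,1.5,1.6):
  for l in ((-150,36),(-172,32)):
    ex=75+l[0]*np.cos(th)+l[1]*np.sin(th);z=40-l[0]*np.sin(th)+l[1]*np.cos(th)
    for yy in (-91,0,91):
      p=[553.9+.997*ex+.08*yy,67.7-.08*ex+.997*yy,z];print(th,l,yy,proj('side',p).round(1),proj('top',p).round(1))
_,st,m=blob((h[:,:,0]>100)&(h[:,:,0]<125)&(h[:,:,1]>140),np.array([262,195]),15)
ys,xs=np.where(m);i=ys.argmin();print(st,'top',xs[i],ys[i]); 
for x in (245,250,270,275,279): print(x,ys[xs==x].min())
go([698,56,276],-4.6)
"
```

```text
(293, 170) 192 [657.2  63.9 192. ]
(295, 171) 200 [652.   59.3 200. ]
(293, 186) 190 [617.   63.5 190. ]
(258, 167) 50 [712.6 155.7  50. ]
(258, 160) 50 [733.2 156.2  50. ]
(293, 167) 30 [721.2  57.4  30. ]
1.4 (-150, 36) -91 [277.6 169.9] [331.5 180.5]
1.4 (-150, 36) 0 [262. 177.] [294.2 177. ]
1.4 (-150, 36) 91 [244.9 184.7] [257.  173.6]
1.4 (-172, 32) -91 [279.3 165.1] [332.4 180.9]
1.4 (-172, 32) 0 [263.6 172.1] [294.3 177.4]
1.4 (-172, 32) 91 [246.4 179.7] [256.3 173.9]
1.5 (-150, 36) -91 [274.4 169.4] [331.9 174.7]
1.5 (-150, 36) 0 [258.7 176.4] [294.7 171.3]
1.5 (-150, 36) 91 [241.6 184.1] [257.6 167.9]
1.5 (-172, 32) -91 [275.6 164.3] [332.9 174.1]
1.5 (-172, 32) 0 [259.9 171.2] [294.9 170.6]
1.5 (-172, 32) 91 [242.6 178.7] [257.1 167.1]
1.6 (-150, 36) -91 [271.3 169.3] [332.1 169.3]
1.6 (-150, 36) 0 [255.6 176.2] [295.2 165.9]
1.6 (-150, 36) 91 [238.5 183.8] [258.3 162.5]
1.6 (-172, 32) -91 [272. 164.] [333.2 167.6]
1.6 (-172, 32) 0 [256.2 170.8] [295.5 164.2]
1.6 (-172, 32) 91 [239.  178.2] [257.9 160.7]
[242 170  39  54 775] top 274 170
245 184
250 181
270 172
275 170
279 172
t 18.65 pos [410.9  79.3 275.3] rot [-179.97   -0.24   -4.59] shift units [9.6  0.01 0.02] turn units [-0.01 -0.05  0.  ]
```

Emit:
{"method": "apply_moves", "body": {
  "deltas": [
    [1,0,0,0,0,0,0],
    [1,0,0,0,0,0,0],
    [1,0,0,0,0,0,0],
    [1,0,0,0,0,0,0],
    [1,0,0,0,0,0,0],
    [1,0,0,0,0,0,0],
    [1,0,0,0,0,0,0],
    [1,0,0,0,0,0,0]
  ]
}}

```text
time: 19.65
tool_pos: [649.8, 59.6, 270.3]
tcp_rot: [180.0, 0.2, -4.6]
ft_force: [0.4, 0.4, 0.3]
finger_gap: 0.0
grip_force: 0.0
```

Emit:
{"method": "apply_moves", "body": {
  "deltas": [
    [0.7,0,0,0,0,0,0],
    [0.6,0,0,0,0,0,0],
    [0,0,0,0,0,0,0],
    [0,0,0,0,0,0,0]
  ]
}}

```text
time: 20.15
tool_pos: [687.2, 56.8, 271.4]
tcp_rot: [180.0, 0.1, -4.6]
ft_force: [-0.7, 0.4, -0.8]
finger_gap: 0.1
grip_force: 0.0
```

```bash
python3 -c "
from h import *
go([688,56.5,155],-4.6);print(sense()['joint_pos'].round(1),sense()['ft_force'])"
```

```text
t 20.15 pos [687.2  56.8 271.4] rot [ 1.7999e+02  1.3000e-01 -4.6000e+00] shift units [0.04 0.01 3.88] turn units [ 0.    0.03 -0.  ]
[ 0.5 20.9 63.4  0.  95.9 95.1] [-0.66193213  0.3901041  -0.84922836]
```

Emit:
{"method": "apply_moves", "body": {
  "deltas": [
    [0,0,0.8,0,0,0,0],
    [0,0,0.7,0,0,0,0],
    [0,0,0.7,0,0,0,0],
    [0,0,0,0,0,0,0]
  ]
}}

```text
time: 20.65
tool_pos: [685.9, 56.9, 203.7]
tcp_rot: [180.0, 0.3, -4.6]
ft_force: [-0.5, 0.1, 0.9]
finger_gap: 0.1
grip_force: 0.0
```

Emit:
{"method": "apply_moves", "body": {
  "deltas": [
    [0,0,0.5,0,0,0,0],
    [0,0,0.5,0,0,0,0],
    [0,0,0.5,0,0,0,0],
    [0,0,0,0,0,0,0]
  ]
}}

```text
time: 21.15
tool_pos: [686.4, 56.9, 159.5]
tcp_rot: [180.0, 0.2, -4.6]
ft_force: [-0.0, -0.2, 0.8]
finger_gap: -0.3
grip_force: 0.0
```

```bash
python3 -c "
from h import *
a=snapshot('side')[:,:,::-1].copy();cv2.imwrite('pics/side12.png',a)
b=cv2.imread('pics/side11.png')
d=np.abs(a.astype(int)-b).sum(2)>50
d=cv2.morphologyEx(d.astype(np.uint8),cv2.MORPH_OPEN,np.ones((2,2)))
for y in range(110,215,4):
  x=np.where(d[y,180:330])[0]+180
  print(y,x.min() if len(x) else '',x.max() if len(x) else '')
p=sense()['tool_pos'];print(p)
for z in (18,0,-14): print(proj('side',p+[0,0,z]))
"
```

```text
110 239 329
114 242 324
118 240 329
122 309 329
126 240 329
130 243 329
134 242 322
138 242 323
142 242 329
146 243 329
150 243 328
154 244 324
158 239 323
162 240 322
166 243 258
170 249 256
174 249 256
178 250 253
182  
186  
190  
194  
198  
202  
206  
210  
214  
[687.09978702  56.84851823 160.90530761]
[251.89910394 177.50260755]
[251.96335052 182.00436518]
[252.01281967 185.47029533]
```

Emit:
{"method": "apply_moves", "body": {
  "deltas": [
    [0,0,0.25,0,0,0,0],
    [-0.3,0,0,0,0,0,0],
    [-0.3,0,0,0,0,0,0],
    [-0.3,0,0,0,0,0,0],
    [-0.3,0,0,0,0,0,0],
    [0,0,0,0,0,0,0]
  ]
}}

```text
time: 21.95
tool_pos: [651.2, 59.9, 155.0]
tcp_rot: [-180.0, -0.0, -4.6]
ft_force: [0.2, 0.1, -0.1]
finger_gap: 0.1
grip_force: 0.0
```

```bash
cat >> h.py <<'E'
def cover(k):
    a=snapshot('side')[:,:,::-1].copy();cv2.imwrite(f'pics/side{k}.png',a)
    h=cv2.cvtColor(a,cv2.COLOR_BGR2HSV).astype(int)
    m=((h[:,:,0]>100)&(h[:,:,0]<125)&(h[:,:,1]>140)).astype(np.uint8);m[:,:225]=0;m[:,330:]=0
    n,l,st,c=cv2.connectedComponentsWithStats(m);print('blue',[(s.tolist()) for s in st[1:] if s[4]>40])
    s=sense();print(s['tool_pos'].round(1),s['ft_force'].round(1),s['wrist_torque'].round(2),'eng x',round(float((s['tool_pos'][0]-553.9)*.997-(s['tool_pos'][1]-67.7)*.08),1))
E
python3 -c "
from h import *
cover(13)"
```

```text
blue [[242, 171, 43, 53, 827]]
[651.5  59.8 154.8] [-0.   0.3 -0.1] [0.01 0.02 0.04] eng x 97.9
```

Emit:
{"method": "apply_moves", "body": {
  "deltas": [
    [-0.4,0,0,0,0,0,0],
    [-0.4,0,0,0,0,0,0],
    [-0.4,0,0.05,0,0,0,0],
    [-0.4,0,0.1,0,0,0,0],
    [-0.4,0,0.15,0,0,0,0],
    [0,0,0,0,0,0,0]
  ]
}}

```text
time: 22.75
tool_pos: [590.7, 64.7, 145.2]
tcp_rot: [180.0, 0.1, -4.6]
ft_force: [0.7, -0.7, -0.5]
finger_gap: -0.1
grip_force: 0.1
```

```bash
python3 -c "
from h import *
cover(14)"
```

```text
blue [[244, 178, 54, 46, 777]]
[591.3  64.7 145.4] [ 0.6  0.  -0.2] [-0.02  0.02 -0.01] eng x 37.6
```

Emit:
{"method": "apply_moves", "body": {
  "deltas": [
    [-0.4,0,0.2,0,0,0,0],
    [-0.4,0,0.25,0,0,0,0],
    [-0.4,0,0.25,0,0,0,0],
    [-0.3,0,0.3,0,0,0,0],
    [-0.3,0,0.33,0,0,0,0],
    [-0.3,0,0.33,0,0,0,0],
    [0,0,0,0,0,0,0]
  ]
}}

```text
time: 23.68
tool_pos: [527.7, 69.6, 94.3]
tcp_rot: [180.0, 0.1, -4.6]
ft_force: [-0.0, 1.2, 0.6]
finger_gap: 0.1
grip_force: 0.4
```

```bash
python3 -c "
from h import *
cover(15)"
```

```text
blue [[293, 198, 16, 9, 70], [247, 206, 43, 19, 432]]
[528.4  69.6  95.1] [-0.5 -0.2  1.7] [-0.04  0.03 -0.01] eng x -25.6
```

Emit:
{"method": "apply_moves", "body": {
  "deltas": [
    [-0.3,0,0.1,0,0,0,0],
    [-0.3,0,0.1,0,0,0,0],
    [-0.3,0,0.1,0,0,0,0],
    [-0.3,0,0.1,0,0,0,0],
    [-0.3,0,0.1,0,0,0,0],
    [-0.3,0,0.1,0,0,0,0],
    [0,0,0,0,0,0,0]
  ]
}}

```text
time: 24.6
tool_pos: [474.2, 74.0, 77.2]
tcp_rot: [180.0, 0.1, -4.6]
ft_force: [-0.7, -0.3, 1.1]
finger_gap: 0.0
grip_force: 0.5
```

```bash
python3 -c "
from h import *
cover(16)"
```

```text
blue [[248, 199, 47, 30, 412]]
[474.7  74.   77.5] [-0.7  0.   0.9] [ 0.01  0.03 -0.03] eng x -79.5
```

Now press down in small steps, watching the force.

Emit:
{"method": "apply_moves", "body": {
  "deltas": [
    [0,0,0.1,0,0,0,0],
    [0,0,0.1,0,0,0,0],
    [0,0,0,0,0,0,0]
  ]
}}

```text
time: 25.02
tool_pos: [475.4, 73.9, 71.4]
tcp_rot: [180.0, 0.0, -4.6]
ft_force: [-1.3, 0.4, 1.3]
finger_gap: 0.1
grip_force: 0.5
```

Emit:
{"method": "apply_moves", "body": {
  "deltas": [
    [0,0,0.1,0,0,0,0],
    [0,0,0,0,0,0,0]
  ]
}}

```text
time: 25.28
tool_pos: [475.4, 73.9, 68.5]
tcp_rot: [180.0, 0.0, -4.6]
ft_force: [0.1, -0.7, 1.7]
finger_gap: -0.0
grip_force: 0.4
```

Emit:
{"method": "apply_moves", "body": {
  "deltas": [
    [0,0,0.1,0,0,0,0],
    [0,0,0,0,0,0,0]
  ]
}}

```text
time: 25.52
tool_pos: [475.5, 73.9, 66.5]
tcp_rot: [-180.0, 0.0, -4.6]
ft_force: [-4.2, 0.0, 8.9]
finger_gap: 0.1
grip_force: 4.3
```

Emit:
{"method": "apply_moves", "body": {
  "deltas": [
    [0,0,0.07,0,0,0,0],
    [0,0,0,0,0,0,0]
  ]
}}

```text
time: 25.78
tool_pos: [475.3, 74.0, 64.5]
tcp_rot: [-180.0, 0.0, -4.6]
ft_force: [-6.6, 0.4, 11.8]
finger_gap: -0.1
grip_force: 5.5
```

Emit:
{"method": "apply_moves", "body": {
  "deltas": [
    [0,0,0.07,0,0,0,0],
    [0,0,0,0,0,0,0]
  ]
}}

```text
time: 26.02
tool_pos: [475.3, 74.0, 62.0]
tcp_rot: [-180.0, 0.0, -4.6]
ft_force: [-4.1, 0.0, 6.9]
finger_gap: 0.3
grip_force: 3.3
```

Emit:
{"method": "apply_moves", "body": {
  "deltas": [
    [0,0,0.1,0,0,0,0],
    [0,0,0,0,0,0,0]
  ]
}}

```text
time: 26.28
tool_pos: [475.2, 74.0, 58.4]
tcp_rot: [-180.0, 0.0, -4.6]
ft_force: [-1.2, 0.3, 1.3]
finger_gap: -0.2
grip_force: 0.7
```

Emit:
{"method": "apply_moves", "body": {
  "deltas": [
    [0,0,0.1,0,0,0,0],
    [0,0,0,0,0,0,0]
  ]
}}

```text
time: 26.52
tool_pos: [475.4, 73.9, 55.3]
tcp_rot: [180.0, 0.0, -4.6]
ft_force: [-0.4, 0.2, 0.8]
finger_gap: -0.2
grip_force: 0.0
```

Emit:
{"method": "apply_moves", "body": {
  "deltas": [
    [0,0,0.06,0,0,0,0],
    [0,0,0,0,0,0,0]
  ]
}}

```text
time: 26.78
tool_pos: [475.5, 73.9, 55.1]
tcp_rot: [180.0, 0.0, -4.6]
ft_force: [-8.1, -0.7, 16.4]
finger_gap: 0.5
grip_force: 8.1
```

Emit:
{"method": "apply_moves", "body": {
  "deltas": [
    [0,0,0.04,0,0,0,0],
    [0,0,0,0,0,0,0],
    [0,0,-0.3,0,0,0,0],
    [0,0,-0.8,0,0,0,0],
    [0,0,-1,0,0,0,0],
    [0,0,-1,0,0,0,0],
    [0,0,-0.5,0,0,0,0],
    [0,0,0,0,0,0,0]
  ]
}}

```text
time: 27.78
tool_pos: [476.2, 73.9, 161.4]
tcp_rot: [-180.0, -0.1, -4.6]
ft_force: [0.3, 0.4, -0.7]
finger_gap: 0.1
grip_force: 0.0
```

```bash
python3 -c "
from h import *
cover(17)
for th in (0,.08,.3):
  for yy in (-91,91):
   for l in (-150,0):
    ex=75+l*np.cos(th)+36*np.sin(th);z=40-l*np.sin(th)+36*np.cos(th)
    print(th,yy,l,proj('side',[553.9+.997*ex+.08*yy,67.7-.08*ex+.997*yy,z]).round(1))
a=cv2.imread('pics/side17.png');h=cv2.cvtColor(a,cv2.COLOR_BGR2HSV).astype(int)
m=(h[:,:,0]>98)&(h[:,:,0]<128)&(h[:,:,1]>120)
for y in range(196,240,2):
  x=np.where(m[y,225:330])[0]+225
  if len(x):print(y,x.min(),x.max())
print('keys');go([487.6,-300,80],-4.6)
"
```

```text
blue [[249, 200, 62, 30, 498]]
[475.4  73.9 160.1] [ 0.4 -1.1 -0.9] [-0.01 -0.03  0.02] eng x -78.8
0 -91 -150 [311.3 210.3]
0 -91 0 [279.1 198.9]
0 91 -150 [281.  229.5]
0 91 0 [247.7 215.9]
0.08 -91 -150 [310.7 207.2]
0.08 -91 0 [278.5 198.8]
0.08 91 -150 [280.3 226.1]
0.08 91 0 [247.1 215.7]
0.3 -91 -150 [308.  198.5]
0.3 -91 0 [276.9 198.6]
0.3 91 -150 [277.2 216.6]
0.3 91 0 [245.5 215.4]
196 229 229
200 278 282
202 274 287
204 271 293
206 267 298
208 261 305
210 257 310
212 254 310
214 251 306
216 248 302
218 249 299
220 249 295
222 249 292
224 249 290
226 253 287
228 258 284
230 263 281
232 268 281
234 273 281
236 278 281
keys
t 27.825 pos [475.4  73.9 160.1] rot [180.    0.   -4.6] shift units [ 1.4  12.39  2.67] turn units [0. 0. 0.]
```

Emit:
{"method": "apply_moves", "body": {
  "deltas": [
    [0,1,0,0,0,0,0],
    [0,1,0,0,0,0,0],
    [0,1,0,0,0,0,0],
    [0,1,0,0,0,0,0],
    [0.1,1,0,0,0,0,0],
    [0.1,1,0,0,0,0,0],
    [0.1,1,0,0,0,0,0],
    [0.1,1,0,0,0,0,0]
  ]
}}

```text
time: 28.82
tool_pos: [467.1, -166.8, 158.4]
tcp_rot: [-179.9, 0.2, -4.6]
ft_force: [0.2, -0.5, -0.5]
finger_gap: -0.2
grip_force: 0.0
```

Emit:
{"method": "apply_moves", "body": {
  "deltas": [
    [0.2,1,0,0,0,0,0],
    [0.2,1,0,0,0,0,0],
    [0.3,1,0,0,0,0,0],
    [0.3,1,0,0,0,0,0],
    [0,0.4,0.6,0,0,0,0],
    [0,0,0.8,0,0,0,0],
    [0,0,0,0,0,0,0],
    [0,0,0,0,0,0,0]
  ]
}}

```text
time: 29.82
tool_pos: [487.1, -299.5, 118.1]
tcp_rot: [-180.0, 0.1, -4.6]
ft_force: [0.2, -0.2, 0.4]
finger_gap: -0.2
grip_force: 0.0
```

```bash
python3 -c "
from h import *
go([488,-300,45],-4.6);print(sense()['ft_force'])
print(onz('top',[427.5,249.5],53),onz('top',[391.3,246.1],53))"
```

```text
t 29.825 pos [ 487.1 -299.5  118.1] rot [-1.7995e+02  6.0000e-02 -4.5700e+00] shift units [0.03 0.02 2.44] turn units [-0.01  0.01  0.01]
[ 0.21088819 -0.21235891  0.3636453 ]
[ 487.91801969 -300.48741644   53.        ] [ 495.5364732  -204.63727439   53.        ]
```

Emit:
{"method": "apply_moves", "body": {
  "deltas": [
    [0.03,0.03,0.6,0,0,0,0],
    [0,0,0.6,0,0,0,0],
    [0,0,0.6,0,0,0,0],
    [0,0,0.5,0,0,0,0],
    [0,0,0,0,0,0,0],
    [0,0,0,0,0,0,0]
  ]
}}

```text
time: 30.58
tool_pos: [488.6, -301.4, 49.9]
tcp_rot: [180.0, -0.0, -4.6]
ft_force: [-0.2, 0.4, 0.2]
finger_gap: -0.3
grip_force: 0.0
```

Emit:
{"method": "apply_moves", "body": {
  "deltas": [
    [0,0,0.1,0,0,0,0],
    [0,0,0.1,0,0,0,0],
    [0,0,0,0,0,0,0]
  ]
}}

```text
time: 30.95
tool_pos: [488.2, -301.2, 43.5]
tcp_rot: [-180.0, 0.0, -4.6]
ft_force: [-0.5, -0.2, -0.6]
finger_gap: 0.3
grip_force: 0.0
```

Emit:
{"method": "apply_moves", "body": {
  "deltas": [
    [0,0,0.1,0,0,0,0],
    [0,0,0,0,0,0,0]
  ]
}}

```text
time: 31.2
tool_pos: [488.1, -301.1, 40.3]
tcp_rot: [-180.0, 0.0, -4.6]
ft_force: [-0.1, 0.1, -0.5]
finger_gap: -0.0
grip_force: 0.0
```

Emit:
{"method": "apply_moves", "body": {
  "deltas": [
    [0,0,0.1,0,0,0,0],
    [0,0,0.1,0,0,0,0],
    [0,0,0,0,0,0,0]
  ]
}}

```text
time: 31.58
tool_pos: [488.4, -301.3, 34.6]
tcp_rot: [180.0, -0.0, -4.6]
ft_force: [-0.5, 0.6, 2.5]
finger_gap: 0.2
grip_force: 1.2
```

Emit:
{"method": "apply_moves", "body": {
  "deltas": [
    [0,0,0.1,0,0,0,0],
    [0,0,0,0,0,0,0]
  ]
}}

```text
time: 31.82
tool_pos: [488.5, -301.3, 31.7]
tcp_rot: [180.0, -0.0, -4.6]
ft_force: [-0.3, -0.3, 3.4]
finger_gap: 0.2
grip_force: 2.0
```

Emit:
{"method": "apply_moves", "body": {
  "deltas": [
    [0,0,0.08,0,0,0,0],
    [0,0,0,0,0,0,0]
  ]
}}

```text
time: 32.08
tool_pos: [488.6, -301.4, 30.3]
tcp_rot: [180.0, -0.0, -4.6]
ft_force: [-2.9, 3.4, 12.5]
finger_gap: -0.4
grip_force: 6.3
```

Emit:
{"method": "apply_moves", "body": {
  "deltas": [
    [0,0,0.02,0,0,0,0],
    [0,0,0,0,0,0,0],
    [0,0,-0.4,0,0,0,0],
    [0,0,-0.8,0,0,0,0],
    [0,0,-0.4,0,0,0,0],
    [0,0,0,0,0,0,0]
  ]
}}

```text
time: 32.83
tool_pos: [488.9, -301.7, 77.4]
tcp_rot: [179.9, -0.1, -4.6]
ft_force: [0.5, 0.2, 0.2]
finger_gap: -0.2
grip_force: 0.0
```

Emit:
{"method": "apply_moves", "body": {
  "deltas": [
    [0,-0.7,0,0,0,0,0],
    [0,-0.9,0,0,0,0,0],
    [0,-0.9,0,0,0,0,0],
    [-0.03,-0.7,0,0,0,0,0],
    [0,0,0,0,0,0,0],
    [0,0,0,0,0,0,0]
  ]
}}

```text
time: 33.58
tool_pos: [495.1, -205.5, 76.5]
tcp_rot: [180.0, 0.0, -4.6]
ft_force: [-0.3, 0.0, 0.1]
finger_gap: -0.2
grip_force: 0.0
```

```bash
python3 -c "
from h import *
go([495.5,-205,38],-4.6)"
```

```text
t 33.575 pos [ 495.1 -205.5   76.5] rot [ 1.7999e+02  1.0000e-02 -4.5700e+00] shift units [ 0.01 -0.02  1.28] turn units [0.   0.   0.01]
```

Emit:
{"method": "apply_moves", "body": {
  "deltas": [
    [0,0,0.4,0,0,0,0],
    [0,0,0.5,0,0,0,0],
    [0,0,0.3,0,0,0,0],
    [0,0,0.1,0,0,0,0],
    [0,0,0.1,0,0,0,0],
    [0,0,0,0,0,0,0]
  ]
}}

```text
time: 34.33
tool_pos: [495.2, -205.6, 34.8]
tcp_rot: [180.0, -0.0, -4.6]
ft_force: [-1.9, 1.5, 2.9]
finger_gap: 0.2
grip_force: 1.1
```

Emit:
{"method": "apply_moves", "body": {
  "deltas": [
    [0,0,0.08,0,0,0,0],
    [0,0,0,0,0,0,0]
  ]
}}

```text
time: 34.58
tool_pos: [495.5, -205.7, 32.6]
tcp_rot: [180.0, -0.1, -4.6]
ft_force: [-0.9, 0.1, 3.6]
finger_gap: 0.2
grip_force: 1.8
```

Emit:
{"method": "apply_moves", "body": {
  "deltas": [
    [0,0,0.06,0,0,0,0],
    [0,0,0,0,0,0,0]
  ]
}}

```text
time: 34.83
tool_pos: [495.5, -205.7, 30.7]
tcp_rot: [180.0, -0.1, -4.6]
ft_force: [-0.2, 0.4, 4.8]
finger_gap: 0.2
grip_force: 2.3
```

Emit:
{"method": "apply_moves", "body": {
  "deltas": [
    [0,0,0.05,0,0,0,0],
    [0,0,0,0,0,0,0]
  ]
}}

```text
time: 35.08
tool_pos: [495.7, -205.7, 30.3]
tcp_rot: [180.0, -0.1, -4.6]
ft_force: [-4.5, 2.4, 14.6]
finger_gap: 0.1
grip_force: 7.2
```

Emit:
{"method": "apply_moves", "body": {
  "deltas": [
    [0,0,0.03,0,0,0,0],
    [0,0,0,0,0,0,0]
  ]
}}

```text
time: 35.33
tool_pos: [495.7, -205.7, 30.1]
tcp_rot: [180.0, -0.1, -4.6]
ft_force: [-7.8, 5.1, 20.9]
finger_gap: 0.0
grip_force: 10.8
```

Emit:
{"method": "apply_moves", "body": {
  "deltas": [
    [0,0,-0.4,0,0,0,0],
    [0,0,-0.8,0,0,0,0],
    [0,0,-1,0,0,0,0],
    [-0.5,0,-1,0,0,0,0],
    [-1,0,-1,0,0,0,0],
    [-0.5,0,-0.5,0,0,0,0],
    [0,0,0,0,0,0,0],
    [0,0,0,0,0,0,0]
  ]
}}

```text
time: 36.33
tool_pos: [435.3, -200.4, 168.1]
tcp_rot: [-180.0, 0.0, -4.6]
ft_force: [0.8, -0.7, -0.0]
finger_gap: -0.0
grip_force: 0.0
```

```bash
python3 -c "
from h import *
cover(18)
a=cv2.imread('pics/side18.png').astype(int);b=cv2.imread('pics/side0.png').astype(int)
d=(np.abs(a-b).sum(2)>70).astype(np.uint8);d=cv2.morphologyEx(d,cv2.MORPH_OPEN,np.ones((2,2)))
print([s.tolist() for s in cv2.connectedComponentsWithStats(d)[2][1:] if s[4]>8])
a=a.astype(np.uint8);h=cv2.cvtColor(a,cv2.COLOR_BGR2HSV).astype(int);H,S,V=h[:,:,0],h[:,:,1],h[:,:,2]
for k,m,s in (('g',(H>45)&(H<80)&(S>120)&(V>110),(328,196)),('r',((H<8)|(H>172))&(S>150)&(V>110),(335,193)),('y',(H>22)&(H<38)&(S>150)&(V>130),(340,189))):
  print(k,blob(m,np.array(s),8)[:2])
"
```

```text
blue [[249, 200, 62, 30, 486]]
[ 435.2 -200.3  167.8] [ 0.5 -0.1 -0.2] [-0.01 -0.    0.01] eng x -96.9
[[414, 5, 13, 9, 95], [408, 5, 152, 166, 9525], [487, 6, 26, 27, 172], [447, 10, 2, 7, 14], [430, 13, 2, 5, 10], [409, 19, 31, 21, 144], [398, 35, 41, 19, 194], [360, 52, 33, 6, 108], [333, 55, 52, 66, 1431], [386, 66, 40, 41, 524], [400, 96, 2, 5, 10], [398, 109, 2, 6, 12], [337, 122, 24, 48, 672], [396, 122, 2, 6, 12], [386, 134, 56, 113, 1716], [422, 156, 15, 22, 143], [504, 162, 7, 16, 51], [438, 164, 19, 25, 299], [242, 170, 70, 70, 2721], [485, 171, 23, 35, 391], [501, 170, 2, 6, 12], [506, 183, 4, 7, 16], [444, 196, 30, 16, 162], [417, 242, 6, 4, 15], [239, 266, 21, 15, 257], [485, 304, 4, 5, 15]]
g (array([328.625     , 196.33333333]), array([326, 194,   6,   5,  24], dtype=int32))
r (array([334.79310345, 192.75862069]), array([332, 191,   7,   5,  29], dtype=int32))
y (array([340.35483871, 188.90322581]), array([337, 187,   7,   5,  31], dtype=int32))
```

The only changes in the scene are the arm, the cover and the disc. All keys are back up and the cover still stands shut.

```bash
python3 -c "
from bench import *
print(hand_in())"
```

```text
the job is handed in; nothing more can be done
None
```

I handed the job in at about 36 s: the block is on the pad, the cover is pressed shut past its catch, and the yellow key then the green key were each pressed fully and let go; the red key and the other things on the bench were left alone.

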